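# Third hand for a guitar neck block

### The arm

A 6-joint arm with a two-finger parallel gripper is mounted at the origin on the work surface. World frame = base frame: x ahead of the robot, y to its left, z up, the work surface at z = 0. Lengths are in m, angles in rad, forces in N, time in s.
With the tool pointing down it reaches from about 0.15 to 0.775 m from the base axis. Payload 6.1 kg.
Tool frame: the origin (TCP) lies midway between the tips of the shut fingers; the grasp point (between the pads) lies robot.hold_point_z behind it (robot.hold_point_z is the distance from the TCP to the grasp point, in m); z points along the fingers, y is the line along which they close (so a half turn about z gives the same grasp; the last joint's range is limited). The gripper opens to 85 mm and grips with 20 to 120 N. Pads are 22 mm wide; open, the fingers measure 114 mm over their backs; the gripper's body (76 mm by 85 mm) begins 54 mm behind the grasp point. The pads swing forward as they close: fully open they stand 13 mm farther back than shut.
Start: joints at [-1.342, 0.126, -0.04, 1.405, 0, 1.571], TCP at [0.119, -0.511, 0.231] pointing down, gripper open.
Joint ranges: [-2.72, 2.72], [-0.95, 1.95], [-1.27, 1.35], [-1.78, 2.02], [-1.46, 1.47], [-3.14, 3.14]. Speed limits (rad/s): [2.39, 2.39, 3.01, 3.14, 3.14, 3.14].

### API

Orientations are given as a unit quaternion [x, y, z, w].
In Python, from workcell import robot gives the robot as it stands.
- The arm moves only by the tool inch_along, called after "Request:" as a command line: name --pt "numbers of a row" for each row, then --argument value for the rest. Schema: {"type":"object","properties":{"plan":{"type":"object","properties":{"wx":{"type":"array","items":{"type":"number"},"minItems":1,"maxItems":10},"wy":{"type":"array","items":{"type":"number"},"minItems":1,"maxItems":10},"wz":{"type":"array","items":{"type":"number"},"minItems":1,"maxItems":10},"sx":{"type":"array","items":{"type":"number"},"minItems":1,"maxItems":10},"sy":{"type":"array","items":{"type":"number"},"minItems":1,"maxItems":10},"sz":{"type":"array","items":{"type":"number"},"minItems":1,"maxItems":10},"finger_gap":{"type":"array","items":{"type":"number"},"minItems":1,"maxItems":10}},"additionalProperties":false,"required":["wx","wy","wz","sx","sy","sz","finger_gap"]},"grip_force":{"type":"number"},"only":{"type":"string"},"quiet":{"type":"boolean"},"lines":{"type":"string"}},"required":["plan"],"additionalProperties":false}. plan is an object with one list for each field, all of the same length, 1 to 10, a row being the entries at one place: wx, wy, wz (a rotation vector in fractions of the full range, 1 being 2 rad), sx, sy, sz (the shift in normalised numbers (1 is 0.75 m)), finger_gap (the finger opening in m); each row is the pose to reach, as a shift and turn from the pose commanded when the call began, along the tool's axes at that moment; what a row does not reach only later rows make up. A row lasts 1/8 s, in which the tool goes at most 0.0625 m and 0.188 rad, less where a joint would pass 70% of its speed; a pose out of reach is approached as far as the arm can. The fingers move at their own pace and stop on an object; grip_force is the grip in N (left out, the last holds). Time passes only in rows, so rows that do not move let the fingers close. The tool returns the time, the measured TCP pose, the force, the opening and the grip force at its end. only (a regular expression) keeps the lines of the reply that match it, lines (a string "A,B") keeps lines A to B, and quiet returns only ok. Input that does not fit is refused with a message, and nothing moves.
- robot.sense(): the state, without advancing time (a new reading comes with each control period).
- robot.grab_frame(name): name is "scene" or "top" or "wrist"; returns a dict with "pixels" (420x560x3 uint8, blue, green, red), "fovy" (degrees; the focal length in pixels is half the picture's height over the tangent of half this angle, whatever the lens; pixels are square), "cx", "cy" (the principal point, pixels), "D" ([k1, k2, p1, p2, k3] as OpenCV has them; the pictures are not rectified), "R" (3x3) and "t" (3): a world point X has camera coordinates R X + t. Camera axes: x right, y down, z forward; pixel columns grow to the right and rows downward; lengths in m; the calibration is good to about 2 mm. A picture is of the moment at which its call begins. There is no depth.
- robot.sign_off(): hands the job in; it is judged then, once.
The state is a dict: "t": time; "qpos": joint angles; "joint_velocities": joint speeds; "effort": joint torques, N m; "ee_pos": TCP position; "eef_rot": TCP orientation; "contact_force": force on the tool from outside, world axes, zero at the start; "wrist_torque": the same for the moment, N m; "opening": finger opening in m; "gripper_force": force on a finger pad.
Only numpy, scipy, OpenCV 4.12 (cv2) and the standard library are available. Lean on these libraries where they do the work, as an engineer would, in place of code of your own. Each camera call takes 0.05 s, during which the arm holds its last target. There are 200 camera calls.

### The job

Pick up the L-shaped neck block and lay it flat in the channel of the gluing jig, its tall bolt-hole face towards the sprung stop but still clear of it. Then slide it along the channel against the stop until the stop's pointer stands between the two marks, never driving the stop to the end of its travel, and finish while still holding it there with that steady push, block flat in the channel, so that I can fasten it. Leave the other things on the bench where they are.

Things in the scene. Friction and masses are not known exactly. Their poses are not given: they have to be found in the camera images.
- neck_block: loose guitar neck block, dark wood, 0.1 kg, L-shaped: foot 100 (x) x 50 (y) x 18 mm high; on its +x end an upright 30 thick (x 20 to 50), 50 wide, top 65 above the underside, two 7 mm bolt holes through it along x. Origin: centre of the foot's underside, z up, x within 0.7 rad of world x. Grasp: from above across the 50 mm width at x = 35. In any of three places on the left
- block_face (a point): on the centre line of the neck block's tall +x face, the face that meets the stop, at (50, 0, 30) mm in the block's frame
- jig: fixed gluing jig: plywood bed 240 (x) x 160 x 20 mm high; on it two rails 12 wide, 10 high (x -115 to 35) leave a channel 60 wide about y = 0. Origin: centre of the bed's underside; x along the channel to the stop, within 0.5 rad of world x. Spring housing 70 wide, 60 high above the bed, from x = 86. Block laid with its origin at x = -25 is 25 clear of the stop
- stop (a joint): travel (m) of the sprung stop along the jig's +x: 0 at rest, 0.020 at its end. Spring 1200 N/m, no preload (0.010 is 12 N); springs back when let go. A thin dark pointer on an arm at its -y side moves over a bright scale plate on the bed (jig y = -68 mm); its two dark marks stand at travels 0.007 and 0.013 (8.4 and 15.6 N)
- stop_pad (a point): cork face of the stop, 44 wide, 6 to 50 mm above the bed; moves with the stop. This point: on the face that meets the block, at bed level, y = 0; at rest at (50, 0, 20) mm in the jig's frame; x as the jig's x
- tail_block: bystander, to be left alone: plain dark rectangular slab 100 x 70 x 22 (mm). Origin: its middle, on the underside
- offcut: bystander, to be left alone: pale offcut 110 x 45 with a low step at one end, 32 high (mm). Origin: its middle, on the underside
- plane: bystander, to be left alone: small hand plane 160 x 50 near the far edge, 80 high (mm). Origin: its middle, on the underside
- chisel: bystander, to be left alone: chisel with a pale wooden handle, 220 long, lying at the far left (mm). Origin: its middle, on the underside
- glue: bystander, to be left alone: yellow bottle, 54 across, 150 tall, near right (mm). Origin: its middle, on the underside
- tin: bystander, to be left alone: open metal tin 80 across, 100 tall, far right (mm). Origin: its middle, on the underside

How it is judged:
By the outcome, as a careful person would: the job done as asked, in the order asked, and still so for the second after the job is handed in, while the arm keeps its last pose, push and grip.
It also fails if it takes over 58 s, if anything falls off the work surface, if the arm or the gripper's body presses on something with over 40 N, if the wrist force passes 120 N, or if a joint passes its speed limit or range.

## Working session

There is one attempt and no reset: what is moved stays moved. The work goes in short steps, Python scripts to look and compute and a tool call to move; the robot and the scene stay as the last step left them, time stands still between calls to the robot, and variables do not carry over. Pictures are saved under pics/ and viewed, at most 10 in all, crops included, and the job is handed in when it is done.

```bash
ls; mkdir -p pics
```

Run:
```python
from workcell import robot
import cv2,pickle
for n in ("top","scene"):
    f=robot.grab_frame(n); cv2.imwrite(f"pics/{n}0.png",f["pixels"]); pickle.dump(f,open(f"pics/{n}0.pkl","wb"))
    print(n,f["fovy"],f["cx"],f["cy"],f["D"],f["R"],f["t"])
print(robot.hold_point_z, robot.sense())
```

```text
pics
workcell.py
top 52.79316318547453 268.8465879924619 211.07306323465644 [-0.01510656  0.          0.          0.          0.        ] [[ 0.00494955 -0.99990524  0.01284598]
 [-0.99381949 -0.00634324 -0.11082686]
 [ 0.11089785 -0.01221804 -0.9937567 ]] [-0.05440844  0.60554122  1.03141712]
scene 42.544683730000656 283.20981392258886 202.60418784230222 [-0.03592645  0.          0.          0.          0.        ] [[-0.76137042  0.6482308  -0.0105788 ]
 [ 0.55496788  0.6432209  -0.52752017]
 [-0.33515032 -0.40750914 -0.84947664]] [ 0.47544069 -0.26713851  1.69270145]
0.0187 {'t': 0.1, 'qpos': array([-1.34200728e+00,  1.26304304e-01, -4.05352419e-02,  1.40539620e+00,
        9.14271746e-06,  1.57080589e+00]), 'joint_velocities': array([ 0.0013734 , -0.00086329,  0.00162114,  0.00067306, -0.0018895 ,
        0.00168598]), 'effort': array([ 9.31504474e-04, -4.36906993e+01,  3.53603661e+01,  1.36912434e-02,
        5.14725355e-05,  7.28555989e-07]), 'ee_pos': array([ 0.11898531, -0.51094766,  0.23060148]), 'eef_rot': array([ 9.93464368e-01,  1.14140407e-01, -7.76134012e-05, -7.15527698e-04]), 'contact_force': array([-0.51347741,  0.06639132, -0.11629964]), 'wrist_torque': array([ 0.03396051, -0.017415  ,  0.02944104]), 'gripper_force': 0.0, 'opening': 0.08523327374013524}
```

View pics/top0.png

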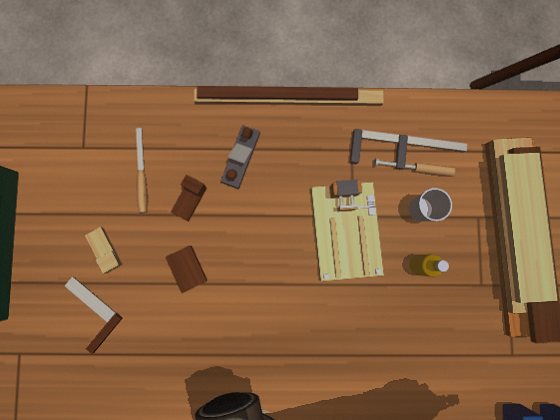

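View pics/scene0.png

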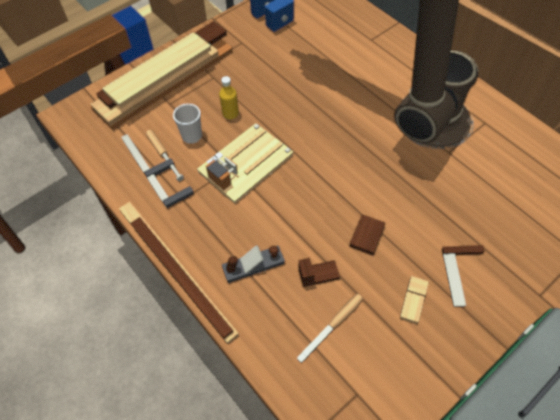

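The top view shows the neck block at about (189,198) with its upright at the far end (192,185). The jig is around (347,230) with the stop housing at (347,188). I'll enlarge both.

Run:
```python
import cv2,numpy as np
im=cv2.imread("pics/top0.png")
a=cv2.resize(im[165:230,160:220],None,fx=6,fy=6,interpolation=cv2.INTER_CUBIC)
b=cv2.resize(im[170:290,305:390],None,fx=5,fy=5,interpolation=cv2.INTER_CUBIC)
o=np.zeros((600,360+425,3),np.uint8);o[:390,:360]=a;o[:,360:]=b
cv2.imwrite("pics/crop0.png",o)
```

```text
(no output)
```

View pics/crop0.png

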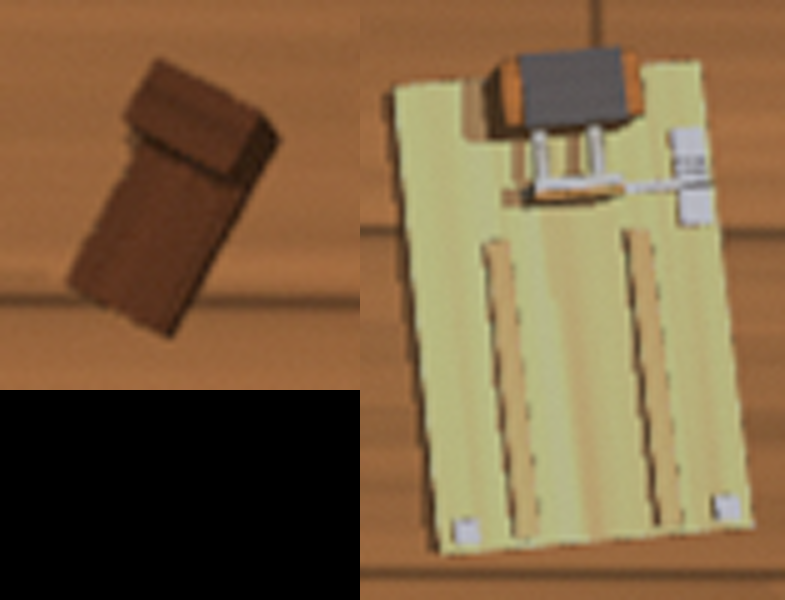

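Create h.py:
```python
import numpy as np,cv2,pickle
from scipy.optimize import least_squares
def K(f):
    F=f["pixels"].shape[0]/2/np.tan(np.radians(f["fovy"])/2); return np.array([[F,0,f["cx"]],[0,F,f["cy"]],[0,0,1.]])
def proj(f,X): return cv2.projectPoints(np.asarray(X,float).reshape(-1,1,3),cv2.Rodrigues(np.array(f["R"]))[0],np.array(f["t"],float),K(f),np.array(f["D"],float))[0][:,0]
def T(p,M,z=0):
    c,s=np.cos(p[2]),np.sin(p[2]); M=np.asarray(M,float)/1000
    return np.c_[p[0]+c*M[:,0]-s*M[:,1],p[1]+s*M[:,0]+c*M[:,1],M[:,2]+z]
def fit(f,M,uv,p0,z=0):
    r=least_squares(lambda p:(proj(f,T(p,M,z))-uv).ravel(),p0,loss="soft_l1"); return r.x,r.fun.reshape(-1,2)
def ray(f,uv,z):
    q=cv2.undistortPoints(np.array([[uv]],float),K(f),np.array(f["D"],float))[0,0]
    R=np.array(f["R"]);C=-R.T@f["t"];d=R.T@[q[0],q[1],1];return C+d*(z-C[2])/d[2]
```

Run:
```python
from h import *
f=pickle.load(open("pics/top0.pkl","rb"))
a=lambda u,v:((u+.5)/6+160-.5,(v+.5)/6+165-.5)
b=lambda u,v:((u-360+.5)/5+305-.5,(v+.5)/5+170-.5)
np.set_printoptions(precision=4,suppress=True)
M=[(50,25,65),(20,25,65),(50,-25,65),(20,-25,65),(-50,25,18),(-50,-25,18),(50,-25,0)]
uv=np.array([a(*p) for p in [(158,58),(125,115),(262,118),(238,178),(68,285),(165,335),(281,138)]])
print(fit(f,M,uv,[.55,.25,-.4]))
M=[(120,80,20),(120,-80,20),(-120,80,20),(-120,-80,20),(-115,42,30),(-115,30,30),(-115,-30,30),(-115,-42,30),(35,42,30),(35,30,30),(35,-30,30),(35,-42,30)]
uv=np.array([b(*p) for p in [(395,85),(700,62),(442,553),(753,525),(515,537),(538,535),(660,525),(682,523),(485,242),(507,239),(624,232),(646,230)]])
print(fit(f,M,uv,[.45,-.1,.1]))
# bystander locations
for n,uv in dict(plane=(240,157),chisel=(141,170),tail=(186,269)).items(): print(n,ray(f,uv,.03))
```

```text
(array([ 0.637 ,  0.1548, -0.4797]), array([[ 0.107 , -0.2092],
       [-0.3284,  0.9115],
       [ 0.5843, -0.8487],
       [-1.3112, -0.1766],
       [-0.5987, -0.2903],
       [ 0.4093,  0.5005],
       [ 0.897 ,  0.1939]]))
(array([ 0.5594, -0.2497,  0.0911]), array([[-0.6489, -0.0636],
       [-0.0944, -0.5742],
       [-0.8046,  0.3929],
       [-0.003 ,  0.3681],
       [ 0.0816,  0.4334],
       [ 0.2588,  0.4083],
       [-0.3044,  0.2827],
       [ 0.0527,  0.2576],
       [-0.0173, -0.2973],
       [ 0.2906, -0.0982],
       [ 0.3828, -0.6993],
       [ 0.6714, -0.6988]]))
plane [0.7452 0.0236 0.03  ]
chisel [0.7096 0.2754 0.03  ]
tail [0.4601 0.1542 0.03  ]
```

The manual's scale: shifts go in shares of 0.75 m and turns go in shares of 2 rad. Converting my numbers, 0.096 m / 0.75 = 0.128, -0.072 m / 0.75 = -0.096, -0.34 rad / 2 = -0.17.

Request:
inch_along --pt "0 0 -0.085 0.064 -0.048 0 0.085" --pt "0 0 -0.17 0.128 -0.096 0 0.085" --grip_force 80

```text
refused: plan: the value is not of type 'object' (schema: type "object"). Nothing was moved.
```

I used the wrong layout. The manual says an object with one list for each field; once more.

Request:
inch_along --plan '{"wx": [0,0],"wy": [0,0],"wz": [-0.085,-0.17],"sx": [0.064,0.128],"sy": [-0.048,-0.096],"sz": [0,0],"finger_gap": [0.085,0.085]}' --grip_force 80

```text
t: 0.35
ee_pos: [0.1966, -0.4184, 0.2305]
eef_rot: [0.959, 0.282, 0.0, -0.001]
contact_force: [0.2, -0.7, 0.7]
opening: 0.0847
gripper_force: 0.0
```

Create s.py:
```python
import sys,numpy as np
from workcell import robot
from scipy.spatial.transform import Rotation as Ro
s=robot.sense();R=Ro.from_quat(s["eef_rot"]);np.set_printoptions(precision=4,suppress=True)
m=R.as_matrix();yaw=np.arctan2(m[1,0],m[0,0])
print("t",s["t"],"q",s["qpos"],"p",s["ee_pos"],"yaw",yaw,"zax",m[:,2],"F",s["contact_force"],"op",s["opening"],s["gripper_force"])
if len(sys.argv)>1:
    x,y,z,w=map(float,sys.argv[1:5])
    D=Ro.from_matrix(np.array([[np.cos(w),np.sin(w),0],[np.sin(w),-np.cos(w),0],[0,0,-1]]))
    print("rv",(R.inv()*D).as_rotvec(),"d",R.inv().apply(np.array([x,y,z])-s["ee_pos"]))
```

```bash
python3 s.py .668 .1387 .14 2.662
```

```text
t 0.35 q [-1.1317  0.0084 -0.1678  1.3959  0.0003  1.4376] p [ 0.1966 -0.4184  0.2305] yaw 0.5722095985476996 zax [-0.0003  0.0013 -1.    ] F [ 0.186  -0.7174  0.7382] op 0.08469296654927315 0.0
rv [-0.0003 -0.0016 -2.0898] d [ 0.698  -0.213   0.0911]
```

To row units: 0.56 m / 0.75 = 0.7467, 0.504 m / 0.75 = 0.672, -1.8 rad / 2 = -0.9.

Request:
inch_along --plan '{"wx": [0,0,0,0,0,0,0,0,0,0],"wy": [0,0,0,0,0,0,0,0,0,0],"wz": [-0.09,-0.18,-0.27,-0.36,-0.45,-0.54,-0.63,-0.72,-0.81,-0.9],"sx": [0.0747,0.1493,0.224,0.2987,0.3733,0.448,0.5227,0.5973,0.672,0.7467],"sy": [-0.024,-0.048,-0.072,-0.096,-0.12,-0.144,-0.168,-0.192,-0.216,-0.24],"sz": [0,0,0,0,0,0,0,0,0,0],"finger_gap": [0.085,0.085,0.085,0.085,0.085,0.085,0.085,0.085,0.085,0.085]}' --quiet true

```text
ok
```

```bash
python3 s.py .668 .1387 .17 2.662
```

```text
t 1.6 q [ 0.0623  0.2184  0.0706  1.4234 -0.0002  0.8289] p [0.572  0.0356 0.2309] yaw 2.3750660832608546 zax [-0.0004 -0.0002 -1.    ] F [ 0.8456 -1.0562  0.4296] op 0.08529661926437383 0.0
rv [-0.0004 -0.0002 -0.2869] d [0.0023 0.1409 0.0609]
```

To row units: 0.141 m / 0.75 = 0.188, 0.1 m / 0.75 = 0.1333, -0.287 rad / 2 = -0.1435.

Request:
inch_along --plan '{"wx": [0,0,0,0,0],"wy": [0,0,0,0,0],"wz": [-0.075,-0.1435,-0.1435,-0.1435,-0.1435],"sx": [0.0013,0.0027,0.0027,0.0027,0.0027],"sy": [0.0667,0.1333,0.188,0.188,0.188],"sz": [0.0267,0.0533,0.0813,0.0813,0.0813],"finger_gap": [0.085,0.085,0.085,0.085,0.085]}' --quiet true

```text
ok
```

```bash
python3 s.py .668 .1387 .17 2.662
```

Run:
```python
from h import *
from workcell import robot
f=robot.grab_frame("wrist");pickle.dump(f,open("pics/w1.pkl","wb"))
cv2.imwrite("pics/w1.png",f["pixels"])
M=[(50,25,65),(20,25,65),(50,-25,65),(20,-25,65),(-50,25,18),(-50,-25,18),(50,-25,0)]
print(proj(f,T([.637,.1548,-.4797],M)))
```

```text
t 2.225 q [ 0.2009  0.4348  0.2343  1.3717 -0.0003  0.6867] p [0.6676 0.1359 0.17  ] yaw 2.6558142220505165 zax [-0.0013 -0.0005 -1.    ] F [-0.6901 -0.1453  1.251 ] op 0.08521182769486982 0.0
rv [-0.0011 -0.0009 -0.0062] d [0.001  0.0027 0.    ]
[[311.26051024 218.26633799]
 [312.30527741 180.71560169]
 [246.77096852 218.6657101 ]
 [245.43658799 181.15087022]
 [308.74390099  82.79013718]
 [247.33550942  83.24066343]
 [252.22447257 194.41882632]]
```

View pics/w1.png

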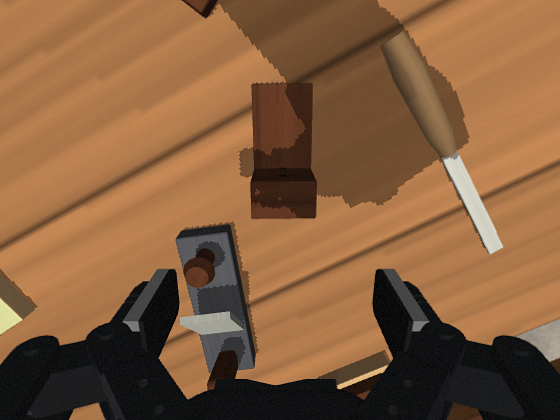

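The wrist view shows the block squarely, with its upright top at (251–316, 181–218) and its foot's rear edge at (251–312, 83). This is about 4 px off my prediction, so I'll refit.

Run:
```python
from h import *
f=pickle.load(open("pics/w1.pkl","rb"));np.set_printoptions(precision=4,suppress=True)
M=[(50,25,65),(20,25,65),(50,-25,65),(20,-25,65),(-50,25,18),(-50,-25,18)]
uv=np.array([(316,218),(316,181),(251,218),(251,181),(312,83),(251,84)])
p,r=fit(f,M,uv,[.637,.155,-.48]);print(p,r,T(p,[(35,0,0)]),"cam",-np.array(f["R"]).T@f["t"],f["cx"])
t=pickle.load(open("pics/top0.pkl","rb"));print(proj(t,T(p,M)))
```

```bash
python3 s.py .668 .1387 .17 2.662
```

```text
[ 0.6385  0.1576 -0.4748] [[-0.3101  0.1839]
 [ 0.7032 -0.371 ]
 [ 0.2024  0.8768]
 [-1.1632  0.3785]
 [ 0.3644 -0.2922]
 [-0.0412 -0.5291]] [[0.6697 0.1416 0.    ]] cam [0.5966 0.1736 0.3134] 275.391090943867
[[184.8113 173.4138]
 [178.9251 184.0582]
 [202.6636 182.6851]
 [196.8178 193.3807]
 [169.3153 211.2697]
 [186.5316 220.3075]]
t 2.275 q [ 0.2004  0.4335  0.2344  1.3716 -0.0002  0.6867] p [0.6677 0.1355 0.1709] yaw 2.6552189757539466 zax [ 0.0002 -0.0002 -1.    ] F [-0.1426 -0.3648  0.5985] op 0.08481334980368742 0.0
rv [-0.0001  0.0002 -0.0068] d [0.0012 0.0029 0.0009]
```

```bash
python3 s.py .6692 .1408 .020 2.666
```

```text
t 2.275 q [ 0.2004  0.4335  0.2344  1.3716 -0.0002  0.6867] p [0.6677 0.1355 0.1709] yaw 2.6552189757539466 zax [ 0.0002 -0.0002 -1.    ] F [-0.1426 -0.3648  0.5985] op 0.08481334980368742 0.0
rv [-0.0001  0.0002 -0.0108] d [0.0012 0.0053 0.1509]
```

To row units: 0.151 m / 0.75 = 0.2013, 0.13 m / 0.75 = 0.1733, -0.011 rad / 2 = -0.0055.

Request:
inch_along --plan '{"wx": [0,0,0,0,0],"wy": [0,0,0,0,0],"wz": [-0.0055,-0.0055,-0.0055,-0.0055,-0.0055],"sx": [0.0013,0.0013,0.0013,0.0013,0.0013],"sy": [0.0067,0.0067,0.0067,0.0067,0.0067],"sz": [0.0667,0.1333,0.1733,0.2013,0.2013],"finger_gap": [0.085,0.085,0.085,0.085,0.085]}' --grip_force 60

```text
t: 2.9
ee_pos: [0.6683, 0.1398, 0.019]
eef_rot: [0.236, 0.972, -0.0, -0.001]
contact_force: [-0.5, 0.9, -0.4]
opening: 0.0849
gripper_force: 0.0
```

Request:
inch_along --plan '{"wx": [0,0,0,0,0,0],"wy": [0,0,0,0,0,0],"wz": [0,0,0,0,0,0],"sx": [0,0,0,0,0,0],"sy": [0,0,0,0,0,0],"sz": [0,0,0,0,0,0],"finger_gap": [0.04,0.04,0.04,0.04,0.04,0.04]}' --grip_force 60

```text
t: 3.65
ee_pos: [0.6708, 0.1411, 0.0215]
eef_rot: [0.235, 0.972, 0.0, 0.002]
contact_force: [0.2, -1.4, 7.2]
opening: 0.0497
gripper_force: 62.8
```

```bash
python3 s.py
```

```text
t 3.65 q [ 0.2076  0.4901 -0.0117  1.0658 -0.0005  0.6826] p [0.6708 0.1411 0.0215] yaw 2.666586988649179 zax [ 0.0033  0.0002 -1.    ] F [ 0.2395 -1.3864  7.1684] op 0.04968227566991022 62.79982924461365
```

To row units: -0.13 m / 0.75 = -0.1733, -0.08 m / 0.75 = -0.1067.

Request:
inch_along --plan '{"wx": [0,0,0,0],"wy": [0,0,0,0],"wz": [0,0,0,0],"sx": [0,0,0,0],"sy": [0,0,0,0],"sz": [-0.04,-0.1067,-0.1733,-0.1733],"finger_gap": [0.04,0.04,0.04,0.04]}' --grip_force 80

```text
t: 4.15
ee_pos: [0.6719, 0.1417, 0.1551]
eef_rot: [0.235, 0.972, 0.002, 0.004]
contact_force: [0.7, -0.0, -1.7]
opening: 0.0494
gripper_force: 82.8
```

```bash
python3 s.py .5545 -.250 .15 3.2327
```

```text
t 4.15 q [0.2078 0.4377 0.206  1.3301 0.     0.6825] p [0.6719 0.1417 0.1551] yaw 2.6668874711004205 zax [ 0.0088  0.0019 -1.    ] F [ 0.6622 -0.0111 -1.7096] op 0.049407183877916844 82.78147459030151
rv [ 0.0036  0.0084 -0.5658] d [-0.0745 -0.4021  0.0033]
```

To row units: -0.402 m / 0.75 = -0.536, -0.39 m / 0.75 = -0.52, -0.566 rad / 2 = -0.283.

Request:
inch_along --plan '{"wx": [0,0,0,0,0,0,0,0,0,0],"wy": [0,0,0,0,0,0,0,0,0,0],"wz": [-0.04,-0.08,-0.12,-0.16,-0.2,-0.24,-0.27,-0.283,-0.283,-0.283],"sx": [-0.0133,-0.0267,-0.04,-0.0533,-0.0667,-0.08,-0.0907,-0.0993,-0.0993,-0.0993],"sy": [-0.0533,-0.12,-0.1933,-0.2667,-0.34,-0.4133,-0.48,-0.52,-0.536,-0.536],"sz": [0,0,0,0,0,0,0,0,0,0],"finger_gap": [0.04,0.04,0.04,0.04,0.04,0.04,0.04,0.04,0.04,0.04]}'

```text
t: 5.4
ee_pos: [0.5516, -0.2505, 0.1487]
eef_rot: [-0.045, 0.999, 0.0, -0.0]
contact_force: [0.5, 0.7, -0.8]
opening: 0.0494
gripper_force: 83.0
```

Request:
inch_along --plan '{"wx": [0,0],"wy": [0,0],"wz": [0,0],"sx": [0,0],"sy": [0,0],"sz": [0,0],"finger_gap": [0.04,0.04]}'

```text
t: 5.65
ee_pos: [0.5525, -0.2493, 0.1492]
eef_rot: [-0.046, 0.999, 0.0, 0.0]
contact_force: [-0.1, 0.4, -0.2]
opening: 0.0492
gripper_force: 83.0
```

```bash
python3 s.py .5545 -.250 .15 3.2327
```

Run:
```python
from h import *
from workcell import robot
f=robot.grab_frame("wrist");pickle.dump(f,open("pics/w2.pkl","wb"))
t=robot.grab_frame("top");pickle.dump(t,open("pics/top2.pkl","wb"))
o=np.zeros((560,800,3),np.uint8)
o[:420,:560]=f["pixels"]
c=cv2.resize(t["pixels"][160:300,300:400],None,fx=4,fy=4,interpolation=cv2.INTER_CUBIC);o[:,400:800]=c
cv2.imwrite("pics/w2.png",f["pixels"]); cv2.imwrite("pics/top2c.png",c)
```

```text
t 5.65 q [-0.424   0.2897 -0.0159  1.2652  0.0002 -0.5168] p [ 0.5525 -0.2493  0.1492] yaw -3.048803179707229 zax [ 0.      0.0002 -1.    ] F [-0.1444  0.3803 -0.1662] op 0.04924070876961776 83.0272650718689
rv [0.0002 0.     0.0017] d [-0.0019 -0.0009 -0.0008]
```

View pics/w2.png

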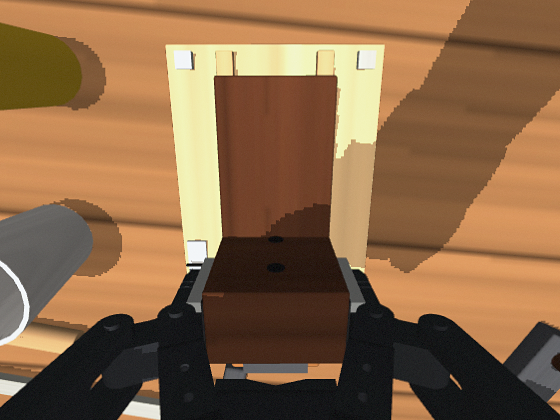

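The wrist view shows the jig's near edge from (166,45) to (384,45), with the rail ends at (216–235, 52) and (317–334, 52). The held block's foot rear edge is (215–337, 76), its upright top spans 203–349 by 293–362, and it hangs over the channel.

Run:
```python
from h import *
from workcell import robot
f=pickle.load(open("pics/w2.pkl","rb"));np.set_printoptions(precision=4,suppress=True)
M=[(-120,-80,20),(-120,80,20),(-115,-42,30),(-115,-30,30),(-115,30,30),(-115,42,30)]
uv=np.array([(166,45),(384,45),(216.5,52),(235,52),(317,52),(334.5,52)])
p,r=fit(f,M,uv,[.559,-.25,.09]);print("jig",p,"\n",r)
B=[(50,25,65),(20,25,65),(50,-25,65),(20,-25,65),(-50,25,18),(-50,-25,18)]
uv=np.array([(349,362),(350,293),(204,362),(203,293),(337,76),(215,76)])
s=robot.sense();e=s["ee_pos"]
g=least_squares(lambda q:(proj(f,T(q[:3],B,q[3]))-uv).ravel(),[e[0]-.035,e[1],.09,.128]);q=g.x
print("blk",q,"\n",g.fun.reshape(-1,2))
for J in (p,[.5594,-.2497,.0911]):
    c,s_=np.cos(J[2]),np.sin(J[2]);d=q[:2]-J[:2];print("blk in jig",c*d[0]+s_*d[1],-s_*d[0]+c*d[1],q[2]-J[2])
```

```text
jig [ 0.5614 -0.2488  0.0919] 
 [[-0.4354  0.8089]
 [ 1.2142  0.8156]
 [-0.6961 -0.2568]
 [-2.1759 -0.2717]
 [ 0.955  -0.2691]
 [ 0.475  -0.2531]]
blk [ 0.5167 -0.2526  0.0931  0.1276] 
 [[-3.979   1.2224]
 [ 0.7138 -1.034 ]
 [ 3.9369  1.3602]
 [-0.7929 -0.8738]
 [ 1.181  -0.3686]
 [-1.0399 -0.2072]]
blk in jig -0.04489923842170833 0.00033602607607483275 0.0012575583708530486
blk in jig -0.04282221708962966 0.0009753072999898584 0.002009047288578536
```

View pics/top2c.png

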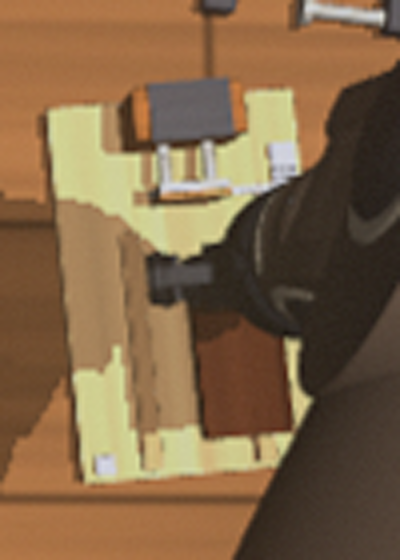

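The top view shows the block hanging over the channel with its foot at (240,370), and the stop at rest with its pointer at (270,188). Laterally it is within 1 mm of centre, so I'll lower it.

Request:
inch_along --plan '{"wx": [0,0,0,0,0,0,0,0],"wy": [0,0,0,0,0,0,0,0],"wz": [0,0,0,0,0,0,0,0],"sx": [-0.024,-0.024,-0.024,-0.024,-0.024,-0.024,-0.024,-0.024],"sy": [0,0,0,0,0,0,0,0],"sz": [0.04,0.08,0.12,0.136,0.136,0.14,0.142,0.142],"finger_gap": [0.04,0.04,0.04,0.04,0.04,0.04,0.04,0.04]}'

```text
t: 6.75
ee_pos: [0.5703, -0.249, 0.0434]
eef_rot: [-0.046, 0.999, -0.0, 0.0]
contact_force: [0.6, -0.1, -1.9]
opening: 0.0496
gripper_force: 83.0
```

```bash
python3 s.py
```

```text
t 6.75 q [-0.4117  0.3653 -0.1493  1.0553  0.     -0.5028] p [ 0.5703 -0.249   0.0434] yaw -3.050440738637328 zax [ 0.0009 -0.0003 -1.    ] F [ 0.5689 -0.0904 -1.8726] op 0.049630886743702377 82.99173831939697
```

To row units: 0.001 m / 0.75 = 0.0013.

Request:
inch_along --plan '{"wx": [0,0],"wy": [0,0],"wz": [0,0],"sx": [0,0],"sy": [0,0],"sz": [0.0013,0.0013],"finger_gap": [0.04,0.04]}'

```text
t: 7.0
ee_pos: [0.57, -0.2489, 0.0418]
eef_rot: [-0.046, 0.999, -0.0, 0.0]
contact_force: [0.1, 1.2, -0.9]
opening: 0.0492
gripper_force: 83.0
```

Request:
inch_along --plan '{"wx": [0,0],"wy": [0,0],"wz": [0,0],"sx": [0,0],"sy": [0,0],"sz": [0.0013,0.0013],"finger_gap": [0.04,0.04]}'

```text
t: 7.25
ee_pos: [0.57, -0.2489, 0.0416]
eef_rot: [-0.046, 0.999, -0.0, 0.0]
contact_force: [-1.8, 1.1, 4.6]
opening: 0.0491
gripper_force: 83.6
```

Request:
inch_along --plan '{"wx": [0,0],"wy": [0,0],"wz": [0,0],"sx": [0,0],"sy": [0,0],"sz": [0.0007,0.0007],"finger_gap": [0.04,0.04]}'

```text
t: 7.5
ee_pos: [0.5701, -0.2489, 0.0416]
eef_rot: [-0.046, 0.999, -0.0, 0.0]
contact_force: [-3.0, 0.8, 8.3]
opening: 0.0491
gripper_force: 84.1
```

Request:
inch_along --plan '{"wx": [0,0,0,0,0,0],"wy": [0,0,0,0,0,0],"wz": [0,0,0,0,0,0],"sx": [-0.0053,-0.0107,-0.016,-0.0213,-0.0267,-0.0267],"sy": [0,0,0,0,0,0],"sz": [-0.0007,-0.0007,-0.0007,-0.0007,-0.0007,-0.0007],"finger_gap": [0.04,0.04,0.04,0.04,0.04,0.04]}'

```text
t: 8.25
ee_pos: [0.5901, -0.2475, 0.0416]
eef_rot: [-0.046, 0.999, -0.001, 0.0]
contact_force: [-3.0, -0.8, 6.3]
opening: 0.0492
gripper_force: 83.8
```

Request:
inch_along --plan '{"wx": [0,0,0],"wy": [0,0,0],"wz": [0,0,0],"sx": [-0.0027,-0.0053,-0.0053],"sy": [0,0,0],"sz": [0,0,0],"finger_gap": [0.04,0.04,0.04]}'

```text
t: 8.62
ee_pos: [0.5938, -0.2472, 0.0416]
eef_rot: [-0.045, 0.999, -0.001, -0.0]
contact_force: [-3.6, -0.3, 6.8]
opening: 0.0491
gripper_force: 83.8
```

Request:
inch_along --plan '{"wx": [0,0,0],"wy": [0,0,0],"wz": [0,0,0],"sx": [-0.0027,-0.0053,-0.0053],"sy": [0,0,0],"sz": [0,0,0],"finger_gap": [0.04,0.04,0.04]}'

```text
t: 9.0
ee_pos: [0.5974, -0.2468, 0.0416]
eef_rot: [-0.045, 0.999, -0.001, -0.0]
contact_force: [-5.1, -1.1, 7.9]
opening: 0.0489
gripper_force: 83.9
```

```bash
python3 s.py
```

```text
t 9.0 q [-0.3912  0.4103 -0.0877  1.0731 -0.0015 -0.482 ] p [ 0.5974 -0.2468  0.0416] yaw -3.050732673961689 zax [-0.0008 -0.0013 -1.    ] F [-5.0735 -1.0838  7.9466] op 0.048931969463861275 83.92833352088928
```

To row units: -0.007 m / 0.75 = -0.0093, -0.006 m / 0.75 = -0.008.

Request:
inch_along --plan '{"wx": [0,0,0,0,0,0],"wy": [0,0,0,0,0,0],"wz": [0,0,0,0,0,0],"sx": [-0.0027,-0.0053,-0.008,-0.0093,-0.0093,-0.0093],"sy": [0,0,0,0,0,0],"sz": [-0.0004,-0.0004,-0.0004,-0.0004,-0.0004,-0.0004],"finger_gap": [0.04,0.04,0.04,0.04,0.04,0.04]}'

```text
t: 9.75
ee_pos: [0.6023, -0.2463, 0.0416]
eef_rot: [-0.045, 0.999, -0.001, -0.002]
contact_force: [-12.0, -1.5, 9.9]
opening: 0.0491
gripper_force: 84.1
```

```bash
python3 s.py
```

Run:
```python
from h import *
from workcell import robot
f=robot.grab_frame("top");t=robot.grab_frame("scene")
pickle.dump((f,t),open("pics/p3.pkl","wb"))
J=(.5604,-.249,.0915)
# pointer region
a=proj(f,T(J,[(60,-68,22)]))[0];b=proj(t,T(J,[(60,-68,22)]))[0];print(a,b)
def c(im,p):
    x,y=map(int,p);return cv2.resize(im[y-25:y+25,x-20:x+20],None,fx=10,fy=10,interpolation=cv2.INTER_CUBIC)
cv2.imwrite("pics/p3.png",np.hstack([c(f["pixels"],a),c(t["pixels"],b)]))
```

```text
t 9.75 q [-0.3869  0.4207 -0.072   1.0816 -0.0031 -0.4773] p [ 0.6023 -0.2463  0.0416] yaw -3.051186208089819 zax [-0.0044 -0.0015 -1.    ] F [-12.031   -1.5157   9.9445] op 0.049135023129086325 84.11261558532715
[370.42066453 204.27466593] [214.2931854  158.11638421]
```

View pics/p3.png

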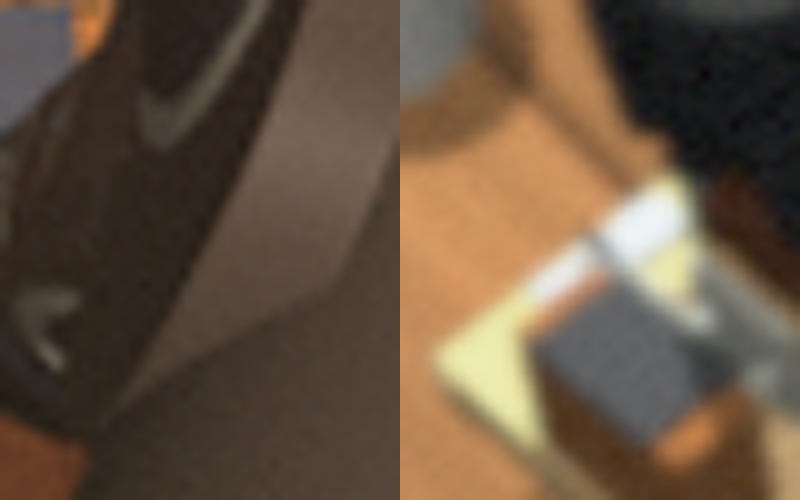

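The top view is blocked by the arm. The scene view shows the pointer crossing the plate at crop (597,243). Force and distance put travel at about 6.5 mm, so I'll push about 3.5 mm more and compare with the rest picture.

To row units: -0.0045 m / 0.75 = -0.006, -0.002 m / 0.75 = -0.0027.

Request:
inch_along --plan '{"wx": [0,0,0,0],"wy": [0,0,0,0],"wz": [0,0,0,0],"sx": [-0.0027,-0.006,-0.006,-0.006],"sy": [0,0,0,0],"sz": [0,0,0,0],"finger_gap": [0.04,0.04,0.04,0.04]}'

```text
t: 10.35
ee_pos: [0.6057, -0.246, 0.0416]
eef_rot: [-0.045, 0.999, -0.001, -0.003]
contact_force: [-16.2, -0.9, 12.6]
opening: 0.0491
gripper_force: 84.5
```

```bash
python3 s.py
```

Run:
```python
from h import *
from workcell import robot
t=robot.grab_frame("scene");f0=pickle.load(open("pics/scene0.pkl","rb"))
pickle.dump(t,open("pics/p4.pkl","wb"))
def c(im): return cv2.resize(im[142:176,202:226],None,fx=16,fy=16,interpolation=cv2.INTER_CUBIC)
cv2.imwrite("pics/p4.png",np.hstack([c(f0["pixels"]),c(t["pixels"])]))
J=(.5604,-.249,.0915)
for d in (0,.007,.010,.013): print(d,(proj(t,T(J,[(50+d*1000,-68,24)]))[0]-[202,142])*16)
```

```text
t 10.35 q [-0.3841  0.4275 -0.0618  1.0867 -0.0039 -0.4742] p [ 0.6057 -0.246   0.0416] yaw -3.0514758387487 zax [-0.0063 -0.0017 -1.    ] F [-16.1593  -0.8759  12.5737] op 0.049086036526967636 84.4597864151001
0 [235.79021326 219.94054045]
0.007 [207.53907272 241.93323927]
0.01 [195.40383639 251.38077195]
0.013 [183.25200021 260.84158986]
```

View pics/p4.png

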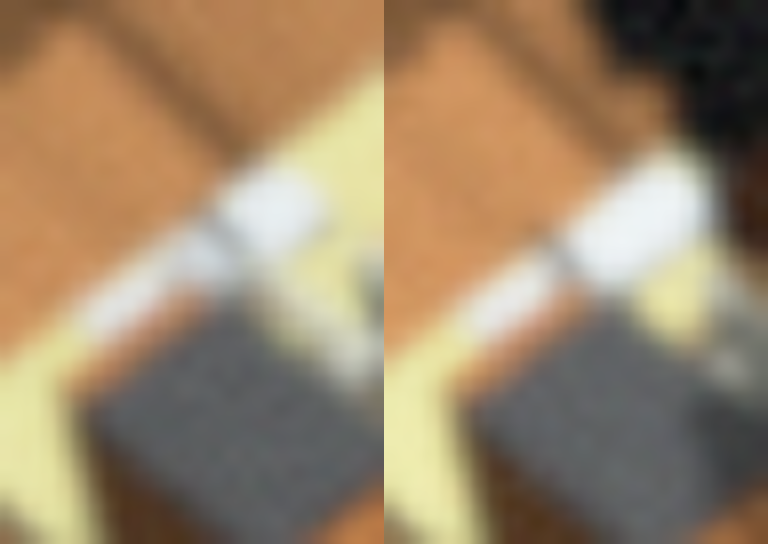

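The pointer moved from (222,232) at rest to (176,255) in the crop, about 9.9 mm along the scale. Force and TCP displacement agree with that. The tool leans 0.006 rad under load, so I'll level it to keep the block flat.

To row units: -0.006 rad / 2 = -0.003.

Request:
inch_along --plan '{"wx": [0,0,0,0],"wy": [-0.0015,-0.003,-0.003,-0.003],"wz": [0,0,0,0],"sx": [0,0,0,0],"sy": [0,0,0,0],"sz": [0,0,0,0],"finger_gap": [0.04,0.04,0.04,0.04]}'

```text
t: 10.9
ee_pos: [0.6056, -0.246, 0.0415]
eef_rot: [-0.045, 0.999, -0.001, -0.0]
contact_force: [-16.0, -3.2, 12.3]
opening: 0.0493
gripper_force: 84.4
```

```bash
python3 s.py
```

```text
t 10.9 q [-0.3853  0.4232 -0.0684  1.0792 -0.0013 -0.4755] p [ 0.6056 -0.246   0.0415] yaw -3.051395765091376 zax [-0.0004 -0.0012 -1.    ] F [-15.9611  -3.2025  12.2961] op 0.04930572708064399 84.40903544425964
```

Request:
inch_along --plan '{"wx": [0,0,0,0],"wy": [0,0,0,0],"wz": [0,0,0,0],"sx": [0,0,0,0],"sy": [0,0,0,0],"sz": [0,0,0,0],"finger_gap": [0.04,0.04,0.04,0.04]}'

```text
t: 11.4
ee_pos: [0.6056, -0.246, 0.0416]
eef_rot: [-0.045, 0.999, -0.001, -0.0]
contact_force: [-15.9, -2.3, 13.5]
opening: 0.0493
gripper_force: 84.4
```

```bash
python3 s.py
```

Run:
```python
from h import *
from workcell import robot
t=robot.grab_frame("scene");w=robot.grab_frame("wrist")
pickle.dump((t,w),open("pics/p5.pkl","wb"))
f0=pickle.load(open("pics/scene0.pkl","rb"))
c=cv2.resize(t["pixels"][142:176,202:226],None,fx=10,fy=10,interpolation=cv2.INTER_CUBIC)
o=np.zeros((420,800,3),np.uint8);o[:,:560]=w["pixels"];o[:340,560:]=c
cv2.imwrite("pics/p5.png",o)
```

```text
t 11.4 q [-0.3853  0.4232 -0.0683  1.0793 -0.0013 -0.4755] p [ 0.6056 -0.246   0.0416] yaw -3.0513940786572777 zax [-0.0005 -0.0012 -1.    ] F [-15.9347  -2.2593  13.4757] op 0.049302581842946155 84.40806269645691
```

View pics/p5.png

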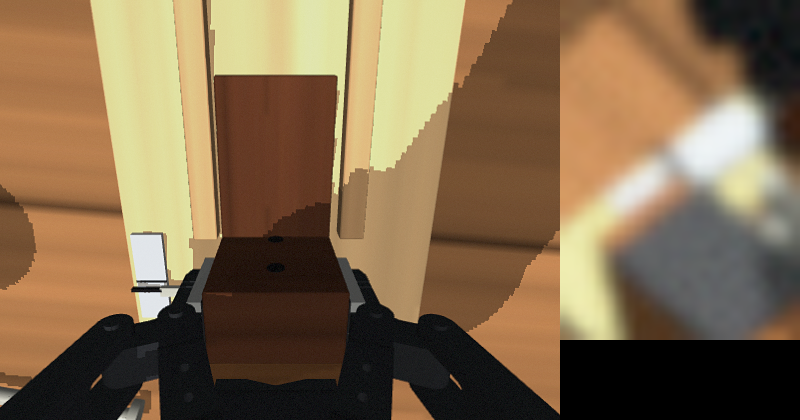

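The wrist view shows the block in the channel between the rails, with the pointer at (147,290) over the plate and a mark near (152,282). I'll enlarge this.

Run:
```python
from h import *
t,w=pickle.load(open("pics/p5.pkl","rb"))
cv2.imwrite("pics/p6.png",cv2.resize(w["pixels"][225:330,115:205],None,fx=5.6,fy=5.6,interpolation=cv2.INTER_CUBIC))
J=(.5604,-.249,.0915)
print((proj(w,T(J,[(50+d,-68,z) for z in (22,28) for d in (0,7,10,13)]))-[115,225])*5.6)
```

```text
[[196.91588081 193.38775416]
 [205.54077997 258.85165245]
 [209.17710651 286.42436983]
 [212.77810857 313.71326079]
 [174.20333486 224.07252368]
 [183.3910028  291.23709267]
 [187.26249128 319.50995549]
 [191.09513819 347.48234204]]
```

View pics/p6.png

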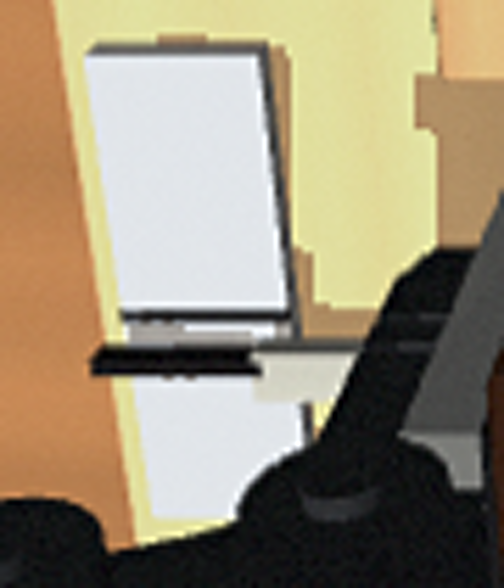

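The wrist crop shows the first mark at v=315 and the raised pointer at v≈358, just past it. The second mark, expected near v=370, is hidden behind the pointer. Allowing for parallax, this fits the roughly 10 mm from force, TCP travel and the scene view. The readings are steady, so I'm handing in.

```bash
python3 -c "
from workcell import robot
print(robot.sign_off())"
```

```text
the job is handed in; nothing more can be done
None
```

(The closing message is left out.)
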